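# Find the heavier alternator pulley on the balance and plug it

### The job

The two alternator pulleys look the same but one is heavier. Gently seat one on each pan of the balance, flat on the pan with the pan's brass spigot up inside its bore, let go of them and let the balance tip; then push the red plug fully home into the top of the bore of the heavier pulley and leave both pulleys on their pans. Press lightly on the pans (less than 20 N, a pulley's own weight included) and leave the other things on the bench alone.

Things in the scene. Friction and masses are not known exactly. Their poses are not given: they have to be found in the camera images.
- pulley_a: one grooved steel alternator pulley, looks exactly like the other one but weighs differently (0.3 to 0.55 kg): 56 mm outer diameter (58 over its facets), 34 mm tall, through bore 17 mm in diameter. Origin: centre of its underside; z up its bore.
- pulley_b: the other grooved steel alternator pulley, looks exactly like the other one but weighs differently (0.3 to 0.55 kg): 56 mm outer diameter (58 over its facets), 34 mm tall, through bore 17 mm in diameter. Origin: centre of its underside; z up its bore.
- plug: red plastic bore plug, 10 g, 42 mm tall: bevelled stem 15 mm in diameter, 12 mm long, then flange 30 mm in diameter, 4 mm thick, then round grip 20 mm in diameter, 26 mm tall. Origin: lower end of the stem; z up. Starts upright in the block's hole. Home in a pulley, its flange lies on the pulley's top face, so its origin is 22 mm above the pulley's.
- plug_block: fixed wooden block 60 x 60 x 20 mm that holds the plug in a 17 mm hole at its centre. Origin: centre of its underside.
- balance: fixed green equal-arm balance, base 100 x 340 x 26 mm. Origin: centre of its underside; y along the beam, z up. Pans 135 mm to either side at +y (left) and -y (right), on stems above the beam; nothing between them stands higher than 98 mm above the table, below the pans' top faces.
- beam (a joint): tilt of the beam in rad: 0 level, positive with the left (+y) pan down, negative with the right (-y) pan down; stops at +-0.08, where each pan has moved 11 mm. It swings freely: an empty pan gives way under a light touch until its stop; it tips slowly (some seconds) when the weights are nearly equal.
- pan_left: left (+y) pan of the balance: level aluminium disc, 110 mm in diameter. Origin: centre of its top face, 130 mm above the table with the beam level, 11 mm lower or higher at the beam's stops, and sprung: it sinks 0.5 mm per N. Axes as balance. A brass spigot stands on it, clamped anywhere up to 12 mm to either side of the pan's centre in a dark slot along x (see pan_left_top).
- pan_right: right (-y) pan of the balance: level aluminium disc, 110 mm in diameter. Origin: centre of its top face, 130 mm above the table with the beam level, 11 mm lower or higher at the beam's stops, and sprung: it sinks 0.5 mm per N. Axes as balance. A brass spigot stands on it, clamped anywhere up to 12 mm to either side of the pan's centre in a dark slot along x (see pan_right_top).
- pan_left_top (a point): centre of the left pan's top face. The spigot's place in the slot (-12 to 12 mm along the balance's x, at y = 0 of the pan) is NOT reported, differs on each pan: find it by feel or sight. Spigot 16 mm tall, 15 mm in diameter, tip bevelled to 12 mm over its last 4 mm. A pulley flat on the pan has it inside its bore with 1 mm play all round; the upper 18 mm of the bore stays free.
- pan_right_top (a point): centre of the right pan's top face. The spigot's place in the slot (-12 to 12 mm along the balance's x, at y = 0 of the pan) is NOT reported, differs on each pan: find it by feel or sight. Spigot 16 mm tall, 15 mm in diameter, tip bevelled to 12 mm over its last 4 mm. A pulley flat on the pan has it inside its bore with 1 mm play all round; the upper 18 mm of the bore stays free.
- bearing: bystander: steel bearing ring, 46 mm diameter, 14 mm tall. Origin: centre of its underside.
- spanner: bystander: steel spanner 170 mm long lying flat. Origin: on its underside near the middle.
- screwdriver: bystander: screwdriver 190 mm long lying flat. Origin: on its underside near the middle.
- small_pulley: bystander: small dark pulley, 42 mm diameter, 22 mm tall, not to be weighed. Origin: centre of its underside.
- starter: bystander: starter motor about 175 x 100 x 100 mm, 2.4 kg. Origin: centre of its underside.
- hub_cap: bystander: black plastic hub cap, 60 mm diameter, 18 mm tall. Origin: centre of its underside.

How it is judged:
By the outcome, as a careful person would: the job done as asked, in the order asked, and still so for the second after the job is handed in, with the robot touching nothing.
It also fails if it takes over 72 s, if anything falls off the work surface, if the arm or the gripper's body presses on something with over 40 N, if the wrist force passes 120 N, or if a joint passes its speed limit or range.

### The arm

A 6-joint arm with a two-finger parallel gripper is mounted at the origin on the work surface. World frame = base frame: x ahead of the robot, y to its left, z up, the work surface at z = 0. Lengths are in m, angles in rad, forces in N, time in s.
With the tool pointing down it reaches from about 0.225 to 0.725 m from the base axis. Payload 3.1 kg.
Tool frame: the origin (TCP) lies midway between the tips of the shut fingers; the grasp point (between the pads) lies 19 mm behind it; z points along the fingers, y is the line along which they close (so a half turn about z gives the same grasp; the last joint's range is limited). The gripper opens to 85 mm and grips with 20 to 120 N. Pads are 22 mm wide; open, the fingers measure 114 mm over their backs; the gripper's body (76 mm by 85 mm) begins 54 mm behind the grasp point. The pads swing forward as they close: fully open they stand 13 mm farther back than shut.
Start: joints at [-0.128, 0.048, 0.099, 1.622, 0, 1.443], TCP at [0.525, -0, 0.192] pointing down, gripper open.
Joint ranges: [-2.91, 2.91], [-0.99, 1.94], [-1.21, 1.42], [-2.12, 2.29], [-1.49, 1.47], [-3.14, 3.14]. Speed limits (rad/s): [2.79, 2.79, 3.14, 3.14, 3.14, 3.14].

### API

Orientations are given as a unit quaternion [w, x, y, z].
In Python, from plant import sensors, optics, bot gives the robot as it stands.
- The arm moves only by the tool play_rows, never from a script. Its arguments are lists of equal length, an entry for each row: "offset": the shift along the tool's x, y, z in units of 50 mm (1.0 is 50 mm), a list of three; "twist": the turn, a rotation vector about the tool's x, y, z in units of 5 degrees (1.0 is 5 degrees), a list of three; "claw": the finger opening in mm, from 0 to 85.4. In form: {"offset": [[x, y, z], ...], "twist": [[ax, ay, az], ...], "claw": [claw, ...]}. A call has 1 to 5 rows; each row shifts and turns the commanded pose from where the row before left it, along the tool's axes as they then stand; what a row does not reach is not made up. A row lasts 1/10 s, in which the tool goes at most 50 mm and 8.59 degrees, less where a joint would pass 70% of its speed; a pose out of reach is approached as far as the arm can. A call is refused whole if a number of a shift passes 1 or a number of a turn 1, either way. A call with a gripper value outside its range is refused whole. The fingers move at their own pace and stop on an object; "grip_force" is the grip in N (left out, the last holds). Time passes only in rows, so rows that do not move let the fingers close. It gives the time, the measured TCP pose, the force, the opening and the grip force at its end, in the units of the state.
- sensors.get_state(): the state, without advancing time (a new reading comes with each control period).
- optics.snapshot(name): name is "scene" or "side" or "wrist"; returns the picture (400x640x3 uint8, blue, green, red); there is no depth.
- optics.camera_info(name): a dict with "mtx" (3x3 intrinsics, pixels), "R" (3x3) and "t" (3): a world point X has camera coordinates R X + t. Camera axes: x right, y down, z forward; pixel columns grow to the right and rows downward; lengths in m; the calibration is good to about 2 mm. A picture is of the moment at which its call begins: read the wrist's pose just before it. camera_info takes no time and is no camera call; for the wrist camera it gives the pose at the moment of the call.
- bot.close_job(): hands the job in; it is judged then, once.
The state is a dict: "t": time; "qpos": joint angles; "joint_vel": joint speeds; "tau": joint torques, N m; "ee_pos": TCP position; "orientation": TCP orientation; "ft_force": force on the tool from outside, world axes, zero at the start; "torque": the same for the moment, N m; "grip_width": finger opening in m; "grip_force": force on a finger pad.
Only numpy, scipy, OpenCV 4.12 (cv2) and the standard library are available. Lean on these libraries where they do the work, as an engineer would, in place of code of your own. Each camera call takes 0.05 s, during which the arm holds its last target. There are 200 camera calls.

## Working session

There is one attempt and no reset: what is moved stays moved. The work goes in short steps, Python scripts to look and compute and a tool call to move; the robot and the scene stay as the last step left them, time stands still between calls to the robot, and variables do not carry over. Pictures are saved under pics/ and viewed, at most 10 in all, crops included, and the job is handed in when it is done.

Besides the shell and the picture viewer there is one more tool, called after "Emit:" as name(argument=value, ...) on one line, values as JSON. play_rows: Moves the arm, as the interface text tells. Its arguments: {"type":"object","properties":{"offset":{"type":"array"},"twist":{"type":"array"},"claw":{"type":"array"},"grip_force":{"type":"number"}},"required":["offset","twist","claw"]}

```bash
mkdir -p pics; ls; python3 - <<'E'
from plant import sensors, optics, bot
import cv2,numpy as np
s=sensors.get_state(); print(s['t'],s['ee_pos'],s['orientation'],s['ft_force'])
for n in ['scene','side']:
    i=optics.camera_info(n); print(n,i['mtx'],i['R'],i['t'], -np.array(i['R']).T@i['t'])
    cv2.imwrite(f'pics/{n}0.png',optics.snapshot(n))
i=optics.camera_info('wrist');print(i)
E
```

```text
pics
0.0 [5.24304762e-01 9.21007457e-05 1.90310283e-01] [-9.33147604e-04  7.07107117e-01  7.07105483e-01 -7.00650654e-04] [ 0.10743411 -0.13471734  0.02752014]
scene [[515.72003773   0.         304.4159817 ]
 [  0.         515.72003773 205.53597379]
 [  0.           0.           1.        ]] [[-0.81725582  0.57627087 -0.00219265]
 [ 0.46573023  0.65823889 -0.59145322]
 [-0.33939398 -0.48438977 -0.80633633]] [ 0.44854286 -0.1873388   1.56997322] [0.98666306 0.62531047 1.15610781]
side [[408.73177798   0.         320.26409724]
 [  0.         408.73177798 195.19705532]
 [  0.           0.           1.        ]] [[-0.96126329 -0.27492303 -0.01975413]
 [-0.14180642  0.55473281 -0.81985514]
 [ 0.23635532 -0.78529538 -0.57223013]] [0.53126499 0.18485595 1.0812538 ] [0.28133921 0.89261493 0.78077578]
{'mtx': array([[323.32857332,   0.        , 321.94446686],
       [  0.        , 323.32857332, 198.03230916],
       [  0.        ,   0.        ,   1.        ]]), 'R': array([[ 9.99998314e-01,  3.73138168e-04, -1.79815943e-03],
       [ 9.37286565e-04, -9.45713274e-01,  3.25000808e-01],
       [-1.57927303e-03, -3.25001945e-01, -9.45712029e-01]]), 't': array([-0.52428136, -0.04226829,  0.37936897])}
```

View pics/scene0.png

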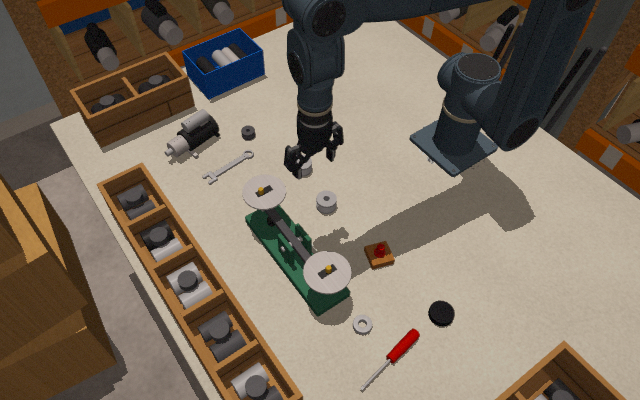

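View pics/side0.png

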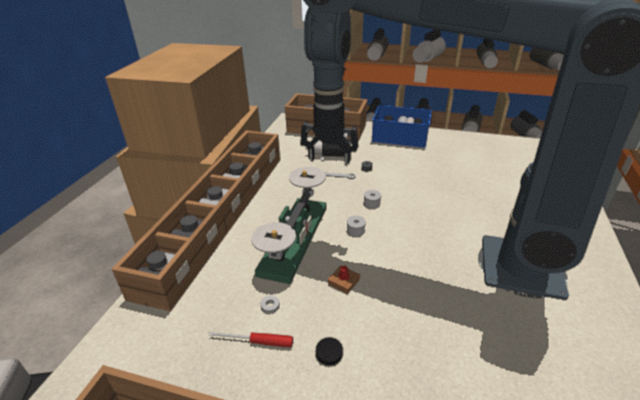

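The scene picture shows the two grey pulleys at about (327,201) and (305,167), the pans at (264,192) and (328,271), and the plug at (379,253). The side picture shows the pulleys at (356,225) and (372,199), the pans at (307,177) and (273,237), and the plug at (343,272).

```bash
cat > h.py <<'E'
from plant import sensors, optics, bot
import cv2,numpy as np
def ray(i,uv,z):
    "world point at height z seen at pixel uv"
    R=np.array(i['R']);c=-R.T@i['t'];d=R.T@np.linalg.inv(i['mtx'])@[uv[0],uv[1],1]
    return c+d*(z-c[2])/d[2]
def pix(i,X):
    p=i['mtx']@(np.array(i['R'])@X+i['t']); return p[:2]/p[2]
def tri(i1,u1,i2,u2):
    P=[i['mtx']@np.c_[i['R'],i['t']] for i in (i1,i2)]
    X=cv2.triangulatePoints(P[0],P[1],np.float64(u1).reshape(2,1),np.float64(u2).reshape(2,1)).ravel(); return X[:3]/X[3]
E
python3 - <<'E'
from h import *
a,b=optics.camera_info('scene'),optics.camera_info('side')
for n,u,v,z in [('p1',(327,198),(356,221),.034),('p2',(305,165),(372,195),.034),('panA',(264,192),(307,177),.13),('panB',(328,271),(273,237),.13),('plug',(379,247),(344,268),.05)]:
    print(n,ray(a,u,z).round(3),ray(b,v,z).round(3),tri(a,u,b,v).round(3))
A=cv2.imread('pics/scene0.png')[140:310,220:420];B=cv2.imread('pics/side0.png')[160:300,230:400]
f=lambda I,w:cv2.resize(I,(w,int(I.shape[0]*w/I.shape[1])),interpolation=cv2.INTER_CUBIC)
A=f(A,400);A=cv2.resize(A,(400,340));B=f(B,400)
H=max(A.shape[0],B.shape[0]);C=np.zeros((H,800,3),np.uint8);C[:A.shape[0],:400]=A;C[:B.shape[0],400:]=B
cv2.imwrite('pics/c1.png',C)
cv2.imwrite('pics/w1.png',optics.snapshot('wrist'))
E
```

```text
p1 [ 0.449 -0.034  0.034] [ 0.452 -0.032  0.034] [ 0.451 -0.032  0.036]
p2 [ 0.43  -0.165  0.034] [ 0.431 -0.174  0.034] [ 0.431 -0.164  0.038]
panA [ 0.613 -0.084  0.13 ] [ 0.614 -0.082  0.13 ] [ 0.614 -0.084  0.13 ]
panB [0.617 0.189 0.13 ] [0.613 0.199 0.13 ] [0.616 0.188 0.123]
plug [0.443 0.175 0.05 ] [0.439 0.179 0.05 ] [0.44  0.172 0.044]
```

View pics/c1.png

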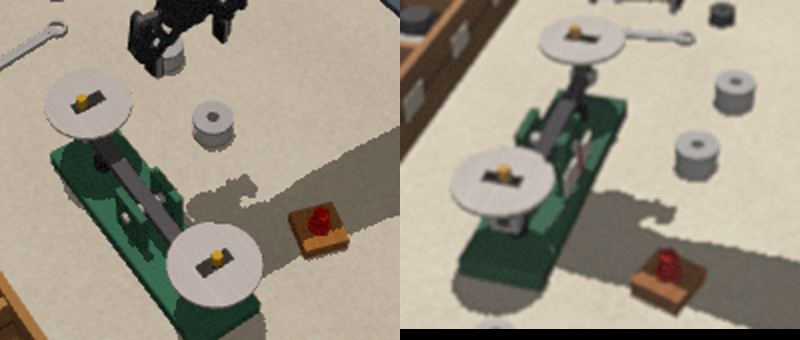

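View pics/w1.png

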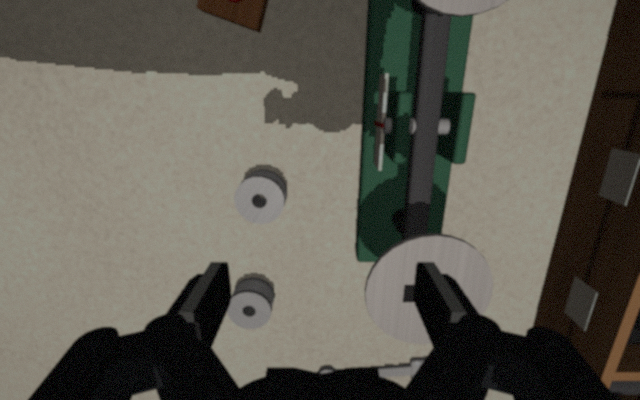

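The crops show both brass spigots and the plug clearly. In the wrist picture the bores are at about (259,201) and (249,311), and the right pan's slot is at (410,293). I'll measure all of these now.

```bash
cat >> h.py <<'E'
def blob(I,lo,hi,box):
    "centroids (full-image px) of HSV-range blobs in box x0,y0,x1,y1"
    x0,y0,x1,y1=box; m=cv2.inRange(cv2.cvtColor(I[y0:y1,x0:x1],cv2.COLOR_BGR2HSV),lo,hi)
    n,_,st,c=cv2.connectedComponentsWithStats(m)
    return [(st[k,4],(c[k]+[x0,y0]).round(1),st[k,:4]+[x0,y0,0,0]) for k in range(1,n) if st[k,4]>5]
E
python3 - <<'E'
from h import *
a,b,w=[optics.camera_info(n) for n in('scene','side','wrist')]
A,B=cv2.imread('pics/scene0.png'),cv2.imread('pics/side0.png')
Y=((15,140,90),(32,255,255))
sa=blob(A,*Y,(235,170,360,300));sb=blob(B,*Y,(250,160,335,260))
print(sa,sb)
ra=blob(A,(0,150,50),(6,255,255),(360,235,400,265));rb=blob(B,(0,150,50),(6,255,255),(325,255,365,285));print(ra,rb)
for I,box in((A,(235,170,360,300)),(B,(245,160,335,260))):
    x0,y0,x1,y1=box;hs=cv2.cvtColor(I[y0:y1,x0:x1],cv2.COLOR_BGR2HSV);m=((hs[...,1]<45)&(hs[...,2]>120)).astype(np.uint8)
    for c in cv2.findContours(m,0,2)[0]:
        if len(c)>30: print('disc',(np.array(cv2.fitEllipse(cv2.convexHull(c))[0])+[x0,y0]).round(1),cv2.fitEllipse(cv2.convexHull(c))[1])
for n,u in [('p1',(259,201)),('p2',(249,311))]: print(n,ray(w,u,.034).round(4))
for z in(.119,.13,.141):print('panR slot/disc',ray(w,(410,293),z).round(4),ray(w,(429,288),z).round(4))
E
```

```text
[(np.int32(30), array([260.4, 190.3]), array([258, 187,   6,   8])), (np.int32(35), array([328.3, 268.7]), array([326, 265,   6,   8]))] [(np.int32(10), array([303.8, 173.7]), array([303, 172,   3,   4])), (np.int32(18), array([273.8, 233.8]), array([272, 231,   4,   6]))]
[(np.int32(104), array([379.6, 250.8]), array([374, 244,  12,  14]))] [(np.int32(111), array([343.6, 273.4]), array([338, 266,  12,  14]))]
disc [333.1 276.3] (44.669700622558594, 64.9919204711914)
disc [286.7 220.7] (143.79693603515625, 184.05587768554688)
disc [296.8 212.2] (98.18902587890625, 130.88839721679688)
p1 [ 0.4547 -0.0361  0.034 ]
p2 [ 0.4329 -0.1826  0.034 ]
panR slot/disc [ 0.6055 -0.0955  0.119 ] [ 0.6224 -0.0901  0.119 ]
panR slot/disc [ 0.602  -0.0877  0.13  ] [ 0.6182 -0.0826  0.13  ]
panR slot/disc [ 0.5985 -0.08    0.141 ] [ 0.6139 -0.075   0.141 ]
```

Emit:
play_rows(offset=[[-0.72,-0.37,0.2],[-0.72,-0.37,0.2],[-0.72,-0.37,0.2],[-0.72,-0.37,0.2],[-0.72,-0.37,0.2]], twist=[[0,0,0],[0,0,0],[0,0,0],[0,0,0],[0,0,0]], claw=[85,85,85,85,85], grip_force=40)

```text
t: 0.65
ee_pos: [0.4314, -0.1811, 0.1408]
orientation: [-0.0, 0.707, 0.707, -0.0]
ft_force: [0.7, -1.8, 0.1]
grip_width: 0.0847
grip_force: 0.0
```

```bash
cat >> h.py <<'E'
def look(name):
    s=sensors.get_state();i=optics.camera_info('wrist');I=optics.snapshot('wrist');cv2.imwrite(name,I);np.savez(name+'.npz',**i);return s,i,I
def dark(I,box,thr=70):
    "dark bore blobs inside box"
    x0,y0,x1,y1=box;m=(cv2.cvtColor(I[y0:y1,x0:x1],6)<thr).astype(np.uint8)
    n,_,st,c=cv2.connectedComponentsWithStats(m);return [(st[k,4],(c[k]+[x0,y0]).round(1),st[k,2:4]) for k in range(1,n) if st[k,4]>15]
E
python3 - <<'E'
from h import *
s,i,I=look('pics/w2.png');print(s['t'],s['ee_pos'],s['orientation'].round(4) if hasattr(s['orientation'],'round') else s['orientation'])
p=pix(i,[.433,-.183,.034]);print(p)
E
```

```text
0.65 [ 0.43141267 -0.1810688   0.14077546] [-1.000e-04  7.069e-01  7.073e-01 -1.000e-04]
[323.35674631 184.20390783]
```

View pics/w2.png

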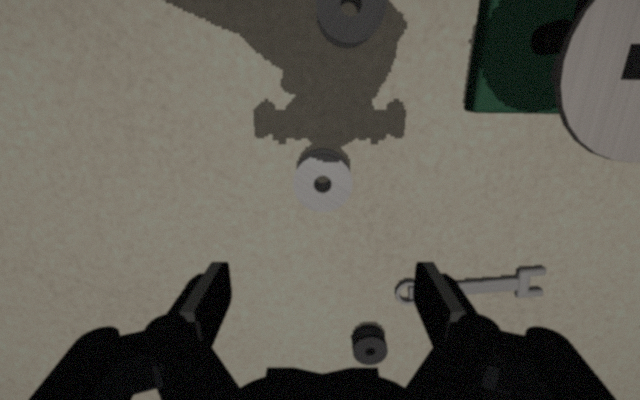

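The wrist picture shows the second pulley's bore at (322,184), which agrees with the predicted (323,184). Next is descending and gripping.

Emit:
play_rows(offset=[[-0.04,0.02,0.8],[0,0,0.8],[0,0,0.7],[0,0,0.4],[0,0,0.06]], twist=[[0,0,0],[0,0,0],[0,0,0],[0,0,0],[0,0,0]], claw=[85,85,85,85,85], grip_force=60)

```text
t: 1.2
ee_pos: [0.4302, -0.1799, -0.0004]
orientation: [-0.004, 0.707, 0.707, -0.001]
ft_force: [-0.2, 0.2, -0.3]
grip_width: 0.0846
grip_force: 0.0
```

Emit:
play_rows(offset=[[0,0,0],[0,0,0],[0,0,0],[0,0,0],[0,0,0]], twist=[[0,0,0],[0,0,0],[0,0,0],[0,0,0],[0,0,0]], claw=[50,50,50,50,50], grip_force=60)

```text
t: 1.7
ee_pos: [0.4343, -0.1824, 0.0045]
orientation: [0.001, 0.707, 0.707, 0.0]
ft_force: [-0.0, 0.1, -0.6]
grip_width: 0.0502
grip_force: 0.0
```

Emit:
play_rows(offset=[[0,0,0],[0,0,0],[0,0,0],[0,0,0]], twist=[[0,0,0],[0,0,0],[0,0,0],[0,0,0]], claw=[40,30,30,30], grip_force=60)

```text
t: 2.1
ee_pos: [0.4334, -0.182, 0.0034]
orientation: [-0.0, 0.707, 0.707, -0.0]
ft_force: [-0.1, 0.1, -0.4]
grip_width: 0.0302
grip_force: 0.0
```

```bash
python3 - <<'E'
from h import *
s,i,I=look('pics/w3.png');print(s)
print(pix(i,s['ee_pos']))
E
```

```text
{'t': 2.1, 'qpos': array([-5.40318647e-01, -4.97429809e-02, -3.75160733e-01,  1.24554618e+00,
       -2.40159792e-06,  1.03052364e+00]), 'joint_vel': array([-0.00047384, -0.00010236, -0.00086536,  0.00117247, -0.0003016 ,
        0.00081882]), 'tau': array([ 1.67807109e-03, -2.90238494e+01,  3.09281945e+01,  1.15646984e-03,
       -1.66304558e-04,  3.10203575e-06]), 'ee_pos': array([ 0.43342345, -0.1819822 ,  0.00343443]), 'orientation': array([-8.10067004e-05,  7.07123028e-01,  7.07090529e-01, -2.15001273e-05]), 'ft_force': array([-0.12977835,  0.09321439, -0.38091886]), 'torque': array([-0.01158536,  0.01787246, -0.02169328]), 'grip_force': 0.0, 'grip_width': 0.03023092434897335}
[321.52323915 230.70206911]
```

View pics/w3.png

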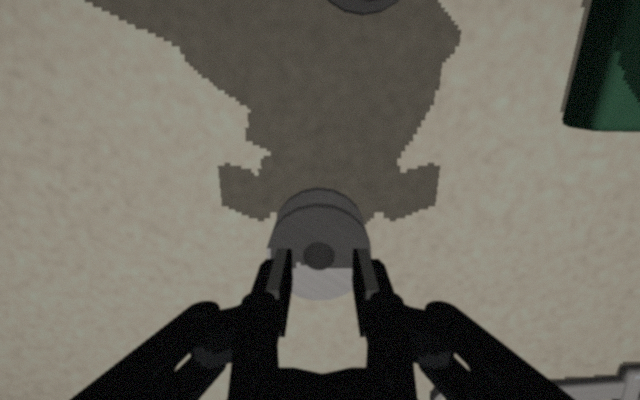

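The picture shows the shut-in fingers above the pulley rather than around it, with the bore at (318,256). That doesn't fit a TCP height of 3 mm, so I'm checking the heights.

```bash
python3 - <<'E'
from h import *
for k in (1,2,3):
    try:i=dict(np.load(f'pics/w{k}.png.npz'))
    except Exception: continue
    R=i['R'];c=-R.T@i['t'];print(k,'cam',c.round(4))
    for z in(0,.034):
        p=pix(i,[.433,-.183,z]);l,r=[pix(i,[.433+d,-.183,z]) for d in(-.028,.028)]
        print(z,p.round(1),l.round(1),r.round(1))
i=dict(np.load('pics/w3.png.npz'))
print([ray(i,(318,256),z).round(4) for z in (0,.034)])
I2=cv2.imread('pics/w2.png');I3=cv2.imread('pics/w3.png')
g=cv2.cvtColor(I3,6)
print(g[240,255:390:3]); print(g[275,255:390:3]); print(cv2.cvtColor(I2,6)[190,280:365:2])
E
```

```text
2 cam [ 0.4316 -0.0976  0.3219]
0 [323.2 174.8] [296.  174.8] [350.5 174.8]
0.034 [323.4 184.2] [293.2 184.2] [353.5 184.2]
3 cam [ 0.4336 -0.0985  0.1846]
0 [320.9 229.9] [276.  229.9] [365.7 229.9]
0.034 [320.7 256.9] [267.4 256.9] [373.9 257. ]
[array([ 0.4312, -0.2014,  0.    ]), array([ 0.4316, -0.1824,  0.034 ])]
[146 147 147 147 142  79  66  69  65  60  60  63  67  69  73  66  71  63
  63  60  63  67  65  65  61  64  68  64  63  70  67  64  69  71  66  69
  64  64 102 139 144 147 145 143 143]
[133  23  15  27  21  42  47  39  42  18   1   0  40 130 132 134 130 133
 131 131 133 129 130 125 129 132 134 135 132 130 129 134 111  15   7   4
  36  40  46  47  31  23  14  16  65]
[132 130 132 131 127 126 130 126 126 131 130 127 127 127 127 129 128 123
  91  56  38  38  35  53  82 116 127 125 127 129 129 125 124 123 129 128
 127 125 126 128 126 130 126]
```

The bore pixel confirms the camera height. The finger gap is 65 px for 30 mm, which puts the tips only about 133 mm below the camera, roughly 40 mm above the reported TCP. Closing on air fits that too. So I'll open, go down about 42 mm in guarded steps, and close again.

Emit:
play_rows(offset=[[0,0,0],[0,0,0],[0,0,0],[0,0,0.2],[0,0,0.2]], twist=[[0,0,0],[0,0,0],[0,0,0],[0,0,0],[0,0,0]], claw=[85,85,85,85,85])

```text
t: 2.65
ee_pos: [0.4338, -0.1822, -0.017]
orientation: [0.0, 0.707, 0.707, 0.0]
ft_force: [1.2, -0.1, 0.1]
grip_width: 0.0849
grip_force: 0.0
```

Emit:
play_rows(offset=[[0,-0.02,0.15],[0,0,0.15],[0,0,0]], twist=[[0,0,0],[0,0,0],[0,0,0]], claw=[85,85,85])

```text
t: 2.95
ee_pos: [0.4309, -0.1811, -0.0334]
orientation: [-0.002, 0.707, 0.707, -0.0]
ft_force: [-0.7, -0.9, 0.3]
grip_width: 0.0853
grip_force: 0.0
```

Emit:
play_rows(offset=[[0,0,0.1],[0,0,0.04],[0,0,0],[0,0,0],[0,0,0]], twist=[[0,0,0],[0,0,0],[0,0,0],[0,0,0],[0,0,0]], claw=[85,85,60,50,50])

```text
t: 3.45
ee_pos: [0.433, -0.1824, -0.0377]
orientation: [0.001, 0.707, 0.707, 0.0]
ft_force: [-1.0, 0.1, 3.7]
grip_width: 0.0554
grip_force: 64.5
```

Emit:
play_rows(offset=[[0,0,0],[0,0,0],[0,0,0]], twist=[[0,0,0],[0,0,0],[0,0,0]], claw=[45,45,45])

```text
t: 3.75
ee_pos: [0.4329, -0.1824, -0.0377]
orientation: [0.001, 0.707, 0.707, 0.0]
ft_force: [-1.6, 0.8, 5.7]
grip_width: 0.0555
grip_force: 64.7
```

```bash
python3 - <<'E'
from h import *
s,i,I=look('pics/w4.png');print(s['ee_pos'],s['grip_width'],s['grip_force'],s['ft_force'])
print((-i['R'].T@i['t']).round(4),pix(i,[.432,-.1825,.034]))
E
```

```text
[ 0.43293412 -0.18240565 -0.0377487 ] 0.05554258766795217 64.67438321560621 [-1.57428391  0.76447312  5.74551228]
[ 0.433  -0.0988  0.1433] [319.13390019 305.74877695]
```

View pics/w4.png

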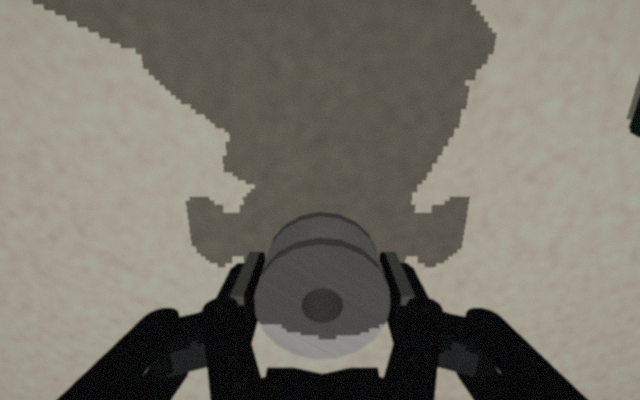

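The picture shows the pulley gripped, with the bore at (322,305) and a width of 55.5 mm. The 5.7 N upward force means the tips are touching the table, so I'll regrip 8 mm higher to keep them clear of the pan.

Emit:
play_rows(offset=[[0,0,0],[0,0,0],[0,0,-0.16],[0,0,0],[0,0,0]], twist=[[0,0,0],[0,0,0],[0,0,0],[0,0,0],[0,0,0]], claw=[70,70,70,45,45])

```text
t: 4.3
ee_pos: [0.4334, -0.1826, -0.029]
orientation: [0.001, 0.707, 0.707, 0.0]
ft_force: [-1.4, 0.6, 5.6]
grip_width: 0.0547
grip_force: 63.5
```

Emit:
play_rows(offset=[[0,0,0],[0,0,0],[0,0,0]], twist=[[0,0,0],[0,0,0],[0,0,0]], claw=[45,45,45])

```text
t: 4.6
ee_pos: [0.4334, -0.1826, -0.029]
orientation: [0.001, 0.707, 0.707, 0.0]
ft_force: [-1.0, 0.2, 5.4]
grip_width: 0.0547
grip_force: 63.5
```

```bash
python3 - <<'E'
from h import *
s,i,I=look('pics/w5.png');print(s['ee_pos'],s['grip_width'],s['grip_force'],s['ft_force'])
print((-i['R'].T@i['t']).round(4),pix(i,[.432,-.1825,.034]))
for t in (50,45,40):print(dark(I,(290,270,360,320),t))
E
```

```text
[ 0.43341141 -0.18261112 -0.02895786] 0.054711326486319045 63.47079712897539 [-1.04261792  0.22229086  5.37451393]
[ 0.4332 -0.0989  0.152 ] [318.42995659 292.34863901]
[(np.int32(119), array([308.9, 292.6]), array([11, 24], dtype=int32)), (np.int32(188), array([333.4, 293.5]), array([15, 26], dtype=int32)), (np.int32(43), array([318. , 295.3]), array([12, 12], dtype=int32)), (np.int32(24), array([319.7, 304.3]), array([10,  6], dtype=int32))]
[]
[]
```

The force stays at 5.5 N, so it's just the closing pads pressing the pulley onto the table, and the grip is sound. I'll lift, move to beside the right pan, and look at the spigot.

Emit:
play_rows(offset=[[0,0,-0.3],[0,0,-0.8],[0,0,-0.8],[0,0,-0.8],[0,0,-0.8]], twist=[[0,0,0],[0,0,0],[0,0,0],[0,0,0],[0,0,0]], claw=[45,45,45,45,45])

```text
t: 5.15
ee_pos: [0.4315, -0.1814, 0.1447]
orientation: [-0.001, 0.707, 0.707, -0.0]
ft_force: [0.8, -0.1, -3.3]
grip_width: 0.0547
grip_force: 65.3
```

Emit:
play_rows(offset=[[0.1,0.75,0],[0.1,0.75,0],[0.1,0.75,0],[0.1,0.75,0],[0.1,0.4,0]], twist=[[0,0,0],[0,0,0],[0,0,0],[0,0,0],[0,0,0]], claw=[45,45,45,45,45])

```text
t: 5.65
ee_pos: [0.6043, -0.1562, 0.142]
orientation: [-0.001, 0.707, 0.707, -0.0]
ft_force: [-0.0, -0.6, -4.1]
grip_width: 0.0548
grip_force: 65.4
```

Emit:
play_rows(offset=[[0,0,0],[0,0,0]], twist=[[0,0,0],[0,0,0]], claw=[45,45])

```text
t: 5.85
ee_pos: [0.6016, -0.1565, 0.1425]
orientation: [-0.002, 0.707, 0.707, -0.001]
ft_force: [-0.4, -0.9, -4.9]
grip_width: 0.0548
grip_force: 65.5
```

```bash
python3 - <<'E'
from h import *
s,i,I=look('pics/w6.png');print(s['t'],s['ee_pos'],s['orientation'],s['grip_width'],s['grip_force'],s['ft_force'])
print('cam',(-i['R'].T@i['t']).round(4))
Y=((15,120,60),(32,255,255))
for b in blob(I,*Y,(200,0,450,398)):print(b,[ray(i,b[1],z).round(4) for z in(.127,.138,.149)])
a,b2=optics.camera_info('scene'),optics.camera_info('side')
A,B=optics.snapshot('scene'),optics.snapshot('side')
cv2.imwrite('pics/s2.png',A);cv2.imwrite('pics/d2.png',B)
for u,v in(((260.4,190.3),(303.8,173.7)),((328.3,268.7),(273.8,233.8))):print(ray(a,u,.139),ray(b2,v,.139),tri(a,u,b2,v))
for t in (50,70,90):print(t,dark(I,(280,220,370,340),t))
print('bore at z top',pix(i,s['ee_pos']+[0,0,.063]))
E
```

```text
5.85 [ 0.60156959 -0.15649286  0.14254757] [-0.00175091  0.70687164  0.70733897 -0.00099548] 0.05476745833123081 65.4769904538989 [-0.43105788 -0.89421954 -4.86055884]
cam [ 0.6024 -0.0732  0.3237]
(np.int32(472), array([365.2, 109.8]), array([353,  97,  25,  26])) [array([ 0.6271, -0.0857,  0.127 ]), array([ 0.6257, -0.085 ,  0.138 ]), array([ 0.6244, -0.0843,  0.149 ])]
[ 0.62117723 -0.08788632  0.139     ] [ 0.62455061 -0.08332043  0.139     ] [ 0.62308126 -0.08498364  0.14064263]
[0.61610033 0.18892063 0.139     ] [0.61068213 0.19707755 0.139     ] [0.61411528 0.18666735 0.13139681]
50 [(np.int32(254), array([325.7, 236.4]), array([90, 22], dtype=int32)), (np.int32(797), array([322.1, 292.1]), array([39, 31], dtype=int32))]
70 [(np.int32(6152), array([323.2, 271.1]), array([ 90, 101], dtype=int32))]
90 [(np.int32(8588), array([324.7, 268.3]), array([ 90, 102], dtype=int32))]
bore at z top [320.82507691 292.28539734]
```

View pics/w6.png

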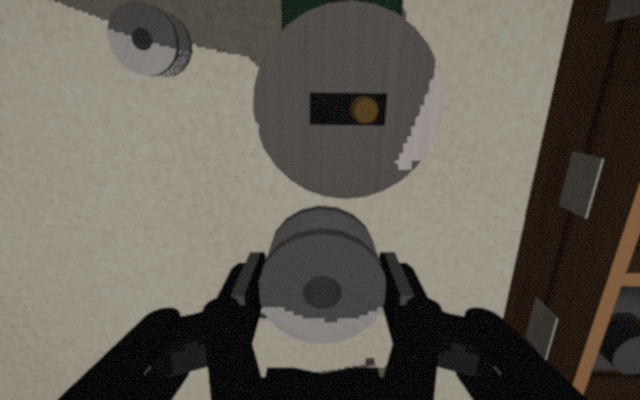

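The picture shows the held bore at (322,292) and the spigot at (365,110), towards +x in its slot. That puts the spigot at about (0.6255, -0.085). I'll move over it and settle.

Emit:
play_rows(offset=[[0.5,0.16,0],[0.5,0.16,0],[0.43,0.144,0],[0,0,0],[0,0,0]], twist=[[0,0,0],[0,0,0],[0,0,0],[0,0,0],[0,0,0]], claw=[45,45,45,45,45])

```text
t: 6.5
ee_pos: [0.6251, -0.0856, 0.1449]
orientation: [0.0, 0.707, 0.707, -0.0]
ft_force: [-0.5, -0.4, -3.2]
grip_width: 0.0545
grip_force: 65.5
```

```bash
python3 - <<'E'
from h import *
s,i,I=look('pics/w7.png');print(s['t'],s['ee_pos'],s['orientation'],s['ft_force'])
print(dark(I,(280,260,370,320),50),'tool centre at',pix(i,s['ee_pos']+[0,0,.063]))
print('need x,y: ',.6255-s['ee_pos'][0],-.085-s['ee_pos'][1])
E
```

```text
6.5 [ 0.62510676 -0.08558722  0.1448528 ] [ 2.52042130e-04  7.06949922e-01  7.07263496e-01 -3.02259780e-04] [-0.48440746 -0.44569325 -3.15237785]
[(np.int32(54), array([307. , 291.4]), array([ 8, 19], dtype=int32)), (np.int32(70), array([336. , 291.6]), array([10, 20], dtype=int32))] tool centre at [321.39001795 292.52885172]
need x,y:  0.0003932393746822749 0.0005872246411771642
```

Emit:
play_rows(offset=[[0.01,0,0.3],[0,0,0.3],[0,0,0.2],[0,0,0.1],[0,0,0]], twist=[[0,0,0],[0,0,0],[0,0,0],[0,0,0],[0,0,0]], claw=[45,45,45,45,45])

```text
t: 7.05
ee_pos: [0.6244, -0.085, 0.0976]
orientation: [-0.001, 0.707, 0.707, -0.001]
ft_force: [-0.3, 0.8, -4.5]
grip_width: 0.0545
grip_force: 65.5
```

Emit:
play_rows(offset=[[0,0,0],[0,0,0]], twist=[[0,0,0],[0,0,0]], claw=[45,45])

```text
t: 7.25
ee_pos: [0.6256, -0.085, 0.1001]
orientation: [0.0, 0.707, 0.707, -0.0]
ft_force: [-3.0, 1.5, -3.7]
grip_width: 0.0546
grip_force: 65.5
```

Emit:
play_rows(offset=[[0,-0.015,0.06],[0,0,0.06],[0,0,0.04],[0,0,0],[0,0,0]], twist=[[0,0,0],[0,0,0],[0,0,0],[0,0,0],[0,0,0]], claw=[45,45,45,45,45])

```text
t: 7.75
ee_pos: [0.625, -0.085, 0.0914]
orientation: [0.0, 0.707, 0.707, 0.0]
ft_force: [-0.3, 0.9, -3.4]
grip_width: 0.0551
grip_force: 65.5
```

```bash
cat > st.py <<'E'
from h import *
s=sensors.get_state();print({k:np.round(s[k],4) for k in('t','ee_pos','ft_force','torque','grip_width')})
E
python3 st.py
```

```text
{'t': np.float64(7.75), 'ee_pos': array([ 0.625 , -0.085 ,  0.0914]), 'ft_force': array([-0.3269,  0.8632, -3.3527]), 'torque': array([0.2005, 0.0369, 0.0486]), 'grip_width': np.float64(0.0551)}
```

Emit:
play_rows(offset=[[0,0,0.03],[0,0,0.02],[0,0,0]], twist=[[0,0,0],[0,0,0],[0,0,0]], claw=[45,45,45])

```text
t: 8.05
ee_pos: [0.6252, -0.085, 0.0893]
orientation: [0.0, 0.707, 0.707, 0.0]
ft_force: [-0.5, 1.1, -1.6]
grip_width: 0.0544
grip_force: 65.6
```

Emit:
play_rows(offset=[[0,0,0],[0,0,0],[0,0,0],[0,0,0]], twist=[[0,0,0],[0,0,0],[0,0,0],[0,0,0]], claw=[60,75,75,75])

```text
t: 8.45
ee_pos: [0.6254, -0.0853, 0.0897]
orientation: [0.001, 0.707, 0.707, 0.0]
ft_force: [0.4, -0.1, 0.0]
grip_width: 0.0748
grip_force: 0.0
```

```bash
python3 - <<'E'
from h import *
s,i,I=look('pics/w8.png');print(s['t'],s['ee_pos'],s['grip_width'],s['ft_force'])
cv2.imwrite('pics/s3.png',optics.snapshot('scene'));cv2.imwrite('pics/d3.png',optics.snapshot('side'))
for t in(40,50):print(dark(I,(285,260,365,330),t))
print([pix(i,[.6255,-.085,z]).round(1) for z in(.148,.153,.164)])
E
```

```text
8.45 [ 0.62539242 -0.08530389  0.08969634] 0.07483744841718175 [ 0.38119786 -0.0952586   0.01487993]
[]
[(np.int32(108), array([308.4, 289.5]), array([14, 27], dtype=int32)), (np.int32(128), array([333.8, 290.9]), array([15, 23], dtype=int32))]
[array([321.7, 285.5]), array([321.8, 292.3]), array([321.8, 309. ])]
```

The bore height of about 0.152 matches a pulley flat on the lowered pan. I'll back off and go to the other pulley.

Emit:
play_rows(offset=[[0,0,-0.4],[0,0,-0.8],[0,-0.3,-0.3],[0.2,-0.8,0],[0.2,-0.8,0]], twist=[[0,0,0],[0,0,0],[0,0,0],[0,0,0],[0,0,0]], claw=[85,85,85,85,85])

```text
t: 9.1
ee_pos: [0.53, -0.0652, 0.1648]
orientation: [0.001, 0.707, 0.707, 0.001]
ft_force: [0.0, -0.5, -0.2]
grip_width: 0.0851
grip_force: 0.0
```

Emit:
play_rows(offset=[[0.2,-0.8,0],[0.2,-0.72,0.5],[0.2,0,0.8],[0,0,0],[0,0,0]], twist=[[0,0,0],[0,0,0],[0,0,0],[0,0,0],[0,0,0]], claw=[85,85,85,85,85])

```text
t: 9.6
ee_pos: [0.4533, -0.035, 0.0988]
orientation: [-0.001, 0.707, 0.707, -0.001]
ft_force: [0.2, -0.2, 0.5]
grip_width: 0.0852
grip_force: 0.0
```

```bash
python3 - <<'E'
from h import *
s,i,I=look('pics/w9.png');print(s['t'],s['ee_pos'],s['orientation'],s['ft_force'])
p=pix(i,[.453,-.035,.034]);print(p)
x,y=p.astype(int)
for t in(45,50,60,70):
  for b in dark(I,(max(x-70,0),max(y-60,0),x+70,y+60),t):print(t,b,ray(i,b[1],.034).round(4))
E
```

```text
9.6 [ 0.45333346 -0.03497696  0.09875564] [-5.62868220e-04  7.06939086e-01  7.07273982e-01 -5.71466498e-04] [ 0.18679408 -0.17193787  0.48688472]
[321.32304824 196.79860386]
45 (np.int32(23), array([328.1, 198.5]), array([ 7, 10], dtype=int32)) [ 0.4585 -0.0364  0.034 ]
50 (np.int32(133), array([322.7, 199.3]), array([17, 12], dtype=int32)) [ 0.4541 -0.0371  0.034 ]
60 (np.int32(24), array([316.2, 164. ]), array([12,  5], dtype=int32)) [ 0.449  -0.0081  0.034 ]
60 (np.int32(34), array([331.7, 164.6]), array([16,  7], dtype=int32)) [ 0.4611 -0.0086  0.034 ]
60 (np.int32(19), array([304.3, 168.5]), array([10,  6], dtype=int32)) [ 0.4397 -0.0117  0.034 ]
60 (np.int32(179), array([322.7, 199. ]), array([18, 13], dtype=int32)) [ 0.4541 -0.0369  0.034 ]
70 (np.int32(936), array([325.3, 169.3]), array([57, 29], dtype=int32)) [ 0.4561 -0.0123  0.034 ]
70 (np.int32(206), array([322.6, 198.7]), array([19, 15], dtype=int32)) [ 0.454  -0.0366  0.034 ]
```

Emit:
play_rows(offset=[[-0.04,0.016,0.7],[0,0,0.7],[0,0,0.7],[0,0,0.42],[0,0,0.1]], twist=[[0,0,0],[0,0,0],[0,0,0],[0,0,0],[0,0,0]], claw=[85,85,85,85,85])

```text
t: 10.15
ee_pos: [0.4559, -0.0377, -0.0319]
orientation: [-0.0, 0.707, 0.707, -0.0]
ft_force: [1.5, -0.6, -0.5]
grip_width: 0.085
grip_force: 0.0
```

Emit:
play_rows(offset=[[0,0,0],[0,0,0],[0,0,0],[0,0,0],[0,0,0]], twist=[[0,0,0],[0,0,0],[0,0,0],[0,0,0],[0,0,0]], claw=[85,60,45,45,45])

```text
t: 10.65
ee_pos: [0.4565, -0.0377, -0.0291]
orientation: [0.002, 0.707, 0.707, 0.001]
ft_force: [-3.1, -0.1, 6.8]
grip_width: 0.0546
grip_force: 62.9
```

Emit:
play_rows(offset=[[0,0,0],[0,0,0]], twist=[[0,0,0],[0,0,0]], claw=[45,45])

```text
t: 10.85
ee_pos: [0.4565, -0.0377, -0.0291]
orientation: [0.002, 0.707, 0.707, 0.001]
ft_force: [-2.1, -0.5, 6.4]
grip_width: 0.0545
grip_force: 62.9
```

Emit:
play_rows(offset=[[0,0,-0.3],[0,0,-0.8],[0,0,-0.9],[0,0,-0.9],[0,0,-0.9]], twist=[[0,0,0],[0,0,0],[0,0,0],[0,0,0],[0,0,0]], claw=[45,45,45,45,45])

```text
t: 11.35
ee_pos: [0.4541, -0.0368, 0.1595]
orientation: [-0.0, 0.707, 0.707, -0.0]
ft_force: [1.3, -0.6, -4.4]
grip_width: 0.0549
grip_force: 65.8
```

Emit:
play_rows(offset=[[0.6,0.63,0],[0.6,0.63,0],[0.6,0.63,0],[0.6,0.63,0],[0.6,0.6,0]], twist=[[0,0,0],[0,0,0],[0,0,0],[0,0,0],[0,0,0]], claw=[45,45,45,45,45])

```text
t: 11.85
ee_pos: [0.6116, 0.1143, 0.1574]
orientation: [-0.0, 0.707, 0.707, -0.0]
ft_force: [1.7, -0.7, -4.0]
grip_width: 0.0547
grip_force: 65.7
```

Emit:
play_rows(offset=[[0,0,0],[0,0,0],[0,0,0]], twist=[[0,0,0],[0,0,0],[0,0,0]], claw=[45,45,45])

```text
t: 12.15
ee_pos: [0.61, 0.1126, 0.1578]
orientation: [-0.0, 0.707, 0.707, -0.001]
ft_force: [0.3, -0.4, -4.1]
grip_width: 0.0547
grip_force: 65.9
```

```bash
python3 - <<'E'
from h import *
s,i,I=look('pics/w10.png');print(s['t'],s['ee_pos'],s['orientation'],s['grip_width'],s['ft_force'])
Y=((15,120,60),(32,255,255))
for b in blob(I,*Y,(200,0,450,300)):print(b,[ray(i,b[1],z).round(4) for z in(.138,.149,.152)])
for t in (50,60,70):print(t,dark(I,(295,270,350,315),t))
print('tool centre at z top',pix(i,s['ee_pos']+[0,0,.063]))
E
```

```text
12.15 [0.61001186 0.11255036 0.1577539 ] [-2.89543364e-04  7.07172886e-01  7.07040322e-01 -6.38713643e-04] 0.05471970382716066 [ 0.27823653 -0.35721139 -4.0971545 ]
(np.int32(490), array([333.1, 107.8]), array([321,  95,  25,  26])) [array([0.6169, 0.1841, 0.138 ]), array([0.6166, 0.1848, 0.149 ]), array([0.6165, 0.185 , 0.152 ])]
50 [(np.int32(35), array([306.3, 284.7]), array([ 6, 10], dtype=int32)), (np.int32(51), array([336.9, 288.3]), array([ 8, 16], dtype=int32))]
60 [(np.int32(944), array([322., 287.]), array([39, 32], dtype=int32))]
70 [(np.int32(1077), array([321.9, 286.9]), array([41, 35], dtype=int32))]
tool centre at z top [321.16397413 292.49082625]
```

View pics/w10.png

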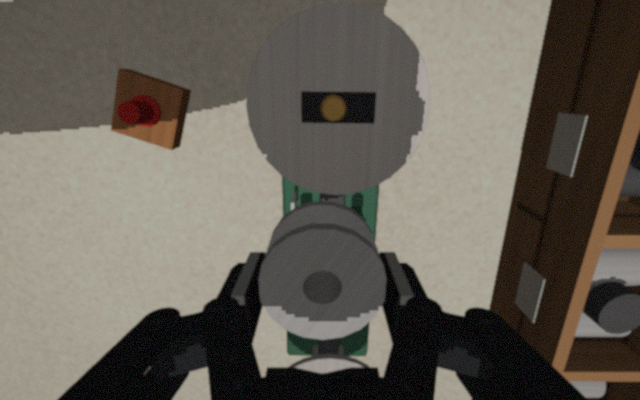

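The picture shows the spigot at (333,108), about (0.6166, 0.1848), which is 270 mm from the other one as it should be. The bore is at (322,287), slightly ahead of the tool axis.

```bash
python3 - <<'E'
from h import *
for f,tcp,u in(('w6',[.60157,-.15649,.14255],(322.1,292.1)),('w10',[.61001,.11255,.15775],(322,287))):
    i=dict(np.load(f'pics/{f}.png.npz'))
    print(f,'bore - tcp',[(ray(i,u,tcp[2]+h)-tcp).round(4) for h in(.060,.063,.066)])
E
```

```text
w6 bore - tcp [array([ 0.0005, -0.002 ,  0.06  ]), array([0.0005, 0.0001, 0.063 ]), array([0.0006, 0.0022, 0.066 ])]
w10 bore - tcp [array([0.0004, 0.0007, 0.06  ]), array([0.0004, 0.0028, 0.063 ]), array([0.0004, 0.0048, 0.066 ])]
```

Emit:
play_rows(offset=[[0.5,0.06,0],[0.5,0.064,0],[0.408,0,0],[0,0,0],[0,0,0]], twist=[[0,0,0],[0,0,0],[0,0,0],[0,0,0],[0,0,0]], claw=[45,45,45,45,45])

```text
t: 12.7
ee_pos: [0.6166, 0.1826, 0.1589]
orientation: [0.001, 0.707, 0.707, 0.0]
ft_force: [-0.1, -1.2, -5.1]
grip_width: 0.0547
grip_force: 65.9
```

Emit:
play_rows(offset=[[0,0,0],[0,0,0],[0,0,0]], twist=[[0,0,0],[0,0,0],[0,0,0]], claw=[45,45,45])

```text
t: 13.0
ee_pos: [0.617, 0.1824, 0.1582]
orientation: [0.0, 0.708, 0.707, 0.0]
ft_force: [-0.5, -0.9, -5.0]
grip_width: 0.0544
grip_force: 65.9
```

Emit:
play_rows(offset=[[0.01,-0.012,0.3],[0,0,0.25],[0,0,0.13],[0,0,0],[0,0,0]], twist=[[0,0,0],[0,0,0],[0,0,0],[0,0,0],[0,0,0]], claw=[45,45,45,45,45])

```text
t: 13.5
ee_pos: [0.6161, 0.1838, 0.1238]
orientation: [-0.0, 0.707, 0.707, -0.0]
ft_force: [0.6, 0.2, -4.1]
grip_width: 0.0546
grip_force: 65.9
```

Emit:
play_rows(offset=[[0,0,0.06],[0,0,0.04],[0,0,0],[0,0,0]], twist=[[0,0,0],[0,0,0],[0,0,0],[0,0,0]], claw=[45,45,45,45])

```text
t: 13.9
ee_pos: [0.6164, 0.184, 0.1191]
orientation: [-0.0, 0.707, 0.707, 0.0]
ft_force: [0.4, 0.4, -5.3]
grip_width: 0.0549
grip_force: 65.9
```

```bash
python3 st.py
```

```text
{'t': np.float64(13.9), 'ee_pos': array([0.6164, 0.184 , 0.1191]), 'ft_force': array([ 0.3958,  0.4223, -5.2885]), 'torque': array([ 0.0274, -0.031 ,  0.0767]), 'grip_width': np.float64(0.0549)}
```

Emit:
play_rows(offset=[[0,0,0.05],[0,0,0.05],[0,0,0.05],[0,0,0],[0,0,0]], twist=[[0,0,0],[0,0,0],[0,0,0],[0,0,0],[0,0,0]], claw=[45,45,45,45,45])

```text
t: 14.4
ee_pos: [0.6164, 0.1839, 0.1116]
orientation: [0.0, 0.707, 0.707, 0.0]
ft_force: [-0.4, 0.1, -3.8]
grip_width: 0.0549
grip_force: 66.1
```

```bash
python3 st.py
```

```text
{'t': np.float64(14.4), 'ee_pos': array([0.6164, 0.1839, 0.1116]), 'ft_force': array([-0.4307,  0.0687, -3.8387]), 'torque': array([-0.0167,  0.0213,  0.0086]), 'grip_width': np.float64(0.0549)}
```

Emit:
play_rows(offset=[[0,0,0.03],[0,0,0.03],[0,0,0],[0,0,0]], twist=[[0,0,0],[0,0,0],[0,0,0],[0,0,0]], claw=[45,45,45,45])

```text
t: 14.8
ee_pos: [0.6165, 0.184, 0.1092]
orientation: [0.0, 0.707, 0.707, 0.0]
ft_force: [-0.2, -0.1, -0.4]
grip_width: 0.0547
grip_force: 66.3
```

```bash
python3 st.py
```

```text
{'t': np.float64(14.8), 'ee_pos': array([0.6165, 0.184 , 0.1092]), 'ft_force': array([-0.1851, -0.1038, -0.4496]), 'torque': array([-0.0023,  0.1867,  0.0403]), 'grip_width': np.float64(0.0547)}
```

The weight is now on the pan. I'll release and rise.

Emit:
play_rows(offset=[[0,0,0],[0,0,0],[0,0,0],[0,0,0],[0,0,-0.2]], twist=[[0,0,0],[0,0,0],[0,0,0],[0,0,0],[0,0,0]], claw=[58,65,75,80,85])

```text
t: 15.3
ee_pos: [0.6153, 0.1836, 0.1171]
orientation: [-0.001, 0.707, 0.707, -0.001]
ft_force: [0.1, -0.3, -1.1]
grip_width: 0.085
grip_force: 0.0
```

Emit:
play_rows(offset=[[0,0,-0.4],[0,0,-0.6],[0,0,-0.6],[0,0,-0.3],[0,0,0]], twist=[[0,0,0],[0,0,0],[0,0,0],[0,0,0],[0,0,0]], claw=[85,85,85,85,85])

```text
t: 15.8
ee_pos: [0.6183, 0.1842, 0.2183]
orientation: [0.002, 0.707, 0.707, 0.003]
ft_force: [1.0, 0.8, 0.1]
grip_width: 0.0853
grip_force: 0.0
```

```bash
python3 - <<'E'
from h import *
s,i,I=look('pics/w11.png');print(s['t'],s['ee_pos'])
cv2.imwrite('pics/s4.png',optics.snapshot('scene'));cv2.imwrite('pics/d4.png',optics.snapshot('side'))
g=pix(i,[.6166,.1848,.164]);print('expected bore up/down',[pix(i,[.6166,.1848,z]).round(1) for z in(.151,.173)])
x,y=g.astype(int)
for t in(45,50,60):print(t,dark(I,(x-45,y-40,x+45,y+40),t))
w=optics.camera_info('wrist')
b=blob(I,(0,150,40),(6,255,255),(0,0,640,400));print(b,[ray(i,q[1],.045).round(4) for q in b])
E
```

```text
15.8 [0.61830566 0.18422876 0.2182794 ]
expected bore up/down [array([318.8, 195.2]), array([318.8, 204.6])]
45 [(np.int32(26), array([343.3, 237.3]), array([7, 5], dtype=int32)), (np.int32(26), array([300.9, 237.7]), array([8, 4], dtype=int32))]
50 [(np.int32(32), array([301. , 237.3]), array([8, 5], dtype=int32)), (np.int32(33), array([342.9, 237.4]), array([8, 5], dtype=int32))]
60 [(np.int32(106), array([319. , 196.8]), array([17, 11], dtype=int32)), (np.int32(35), array([301.2, 237.3]), array([8, 5], dtype=int32)), (np.int32(35), array([342.8, 237.3]), array([8, 5], dtype=int32))]
[(np.int32(518), array([169.1, 171.4]), array([154, 158,  32,  26]))] [array([0.4484, 0.1781, 0.045 ])]
```

Emit:
play_rows(offset=[[0,-0.7,0],[0,-0.8,0],[-0.05,-0.8,0],[-0.05,-0.7,0.4],[-0.06,-0.44,0.7]], twist=[[0,0,0],[0,0,0],[0,0,0],[0,0,0],[0,0,0]], claw=[85,85,70,60,60])

```text
t: 16.45
ee_pos: [0.4432, 0.1762, 0.1592]
orientation: [0.001, 0.707, 0.707, 0.001]
ft_force: [1.0, -0.3, -0.3]
grip_width: 0.0598
grip_force: 0.0
```

Emit:
play_rows(offset=[[0,0,0.7],[0,0,0],[0,0,0],[0,0,0]], twist=[[0,0,0],[0,0,0],[0,0,0],[0,0,0]], claw=[60,60,60,60])

```text
t: 16.85
ee_pos: [0.446, 0.1762, 0.1254]
orientation: [0.001, 0.707, 0.707, 0.001]
ft_force: [-0.0, 0.5, -0.3]
grip_width: 0.0599
grip_force: 0.0
```

```bash
python3 - <<'E'
from h import *
s,i,I=look('pics/w12.png');print(s['t'],s['ee_pos'],s['orientation'])
A=optics.snapshot('scene');cv2.imwrite('pics/s5.png',A);B=optics.snapshot('side');cv2.imwrite('pics/d5.png',B)
b=blob(I,(0,150,40),(6,255,255),(0,0,640,400));print(b,[ray(i,q[1],z).round(4) for q in b for z in(.035,.04,.05)])
# brightest round top of the grip: print extents
for f,now,tag in(('pics/s%d.png',A,'scene'),('pics/d%d.png',B,'side')):
    c=optics.camera_info(tag)
    for n,X in(('R',[.6155,-.085,.13]),('L',[.6155,.185,.13])):
        print(tag,n,'px down/up',pix(c,np.add(X,[0,0,-.011])).round(1),pix(c,np.add(X,[0,0,.011])).round(1))
E
```

```text
16.85 [0.44598032 0.17616549 0.12536934] [0.00077597 0.70717658 0.70703546 0.00124207]
[(np.int32(782), array([316.1, 186.8]), array([301, 169,  32,  36])), (np.int32(6), array([453.2, 308. ]), array([452, 306,   3,   5]))] [array([0.4414, 0.1768, 0.035 ]), array([0.4415, 0.1783, 0.04  ]), array([0.4416, 0.1813, 0.05  ]), array([0.5787, 0.0492, 0.035 ]), array([0.5763, 0.053 , 0.04  ]), array([0.5714, 0.0608, 0.05  ])]
scene R px down/up [263.5 194.9] [262.9 189.5]
scene L px down/up [327.2 271.7] [327.5 266.9]
side R px down/up [307.1 179.5] [306.8 173.2]
side L px down/up [274.4 236.6] [273.7 229.7]
```

```bash
python3 - <<'E'
from h import *
i=dict(np.load('pics/w12.png.npz'))
print('plug y from flange far edge, grip near edge',ray(i,(317,169),.024)[:2]-[0,.015],ray(i,(317,205),.05)[:2]+[0,.010], ray(i,(317,205),.024)[:2]+[0,.015])
def edge(f,x,y0,y1):
    g=cv2.cvtColor(cv2.imread(f),6)[y0:y1,x-4:x+5].astype(float).mean(1); return g.round().astype(int)
for f in('side0','d2','d3','d4','d5'):print('side L',f,edge(f'pics/{f}.png',272,238,260))
for f in('side0','d2','d3','d4','d5'):print('side R',f,edge(f'pics/{f}.png',307,178,196))
for f in('scene0','s2','s3','s4','s5'):print('scene L',f,edge(f'pics/{f}.png',328,284,300))
for f in('scene0','s2','s3','s4','s5'):print('scene R',f,edge(f'pics/{f}.png',262,200,218))
E
```

```text
plug y from flange far edge, grip near edge [0.4421384 0.1750849] [0.44231168 0.175271  ] [0.44197324 0.17071715]
side L side0 [137 180 194 193 193 191 192 191 190 190 191 190 178 143 101  73  69  74
  84  87  68  50]
side L d2 [189 204 204 204 202 202 201 201 201 202 200 185 147 103  77  73  77  89
  93  72  51  48]
side L d3 [202 201 200 201 200 200 199 179 133  97  77  75  76  76  84  92  90  80
  59  48  46  48]
side L d4 [103 103 103 103 103 103 101 100  98  97  97  96  97  97  98 104 100  82
  72  81  88  77]
side L d5 [101 102 102 103 103 102 100  96 101 142 187 198 197 197 189 160 110  79
  71  79  86  77]
side R side0 [167 191 193 191 190 190 190 181 149 106  73  59  59  66  65  57  53  54]
side R d2 [ 60  85  99  99  99  98  98  98 102 108 103  82  62  64  71  66  60  55]
side R d3 [102 102 101 103 101  99 100  99  98  98  98  98  98 101  99  81  63  65]
side R d4 [112 137 171 197 199 198 190 160 112  75  62  65  70  65  59  55  61  78]
side R d5 [112 135 171 194 197 196 188 159 110  76  59  64  71  65  59  56  59  74]
scene L scene0 [181 181 181 182 181 182 181 181 181 112  58  42  42  42  42  43]
scene L s2 [180 180 180 181 181 180 180 179 145  74  45  41  42  41  43  42]
scene L s3 [183 183 184 183 183 164  89  45  42  43  43  41  43  43  44  44]
scene L s4 [103 103 103 103 103 103 104 103 102 103 106  89  49  48  46  47]
scene L s5 [ 95 127 184 185 185 185 185 185 185 185 163  87  47  43  43  44]
scene R scene0 [176 177 177 177 178 177 177 177 167  89  53  44  39  40  40  43  42  42]
scene R s2 [93 93 94 93 93 94 93 92 93 93 80 53 43 39 40 41 41 39]
scene R s3 [98 97 97 93 86 82 96 97 96 97 95 96 95 91 64 45 41 41]
scene R s4 [ 95 102 134 189 190 189 190 188 114  76  51  45  44  46  46  46  47  46]
scene R s5 [ 87  96 126 179 181 181 181 178 107  70  47  42  42  41  43  43  43  43]
```

The pan edges in both fixed cameras show that the left pan has gone fully down and the right fully up, and both have stayed there since. The left pulley is therefore the heavier one. The plug is at (0.442, 0.175).

Emit:
play_rows(offset=[[-0.02,-0.03,0.5],[0,0,0.5],[0,0,0.5],[0,0,0],[0,0,0]], twist=[[0,0,0],[0,0,0],[0,0,0],[0,0,0],[0,0,0]], claw=[60,60,60,60,60])

```text
t: 17.5
ee_pos: [0.4435, 0.175, 0.0495]
orientation: [0.0, 0.707, 0.707, 0.0]
ft_force: [0.2, 0.2, 0.6]
grip_width: 0.06
grip_force: 0.0
```

Emit:
play_rows(offset=[[0,0,0],[0,0,0]], twist=[[0,0,0],[0,0,0]], claw=[60,60])

```text
t: 17.7
ee_pos: [0.4446, 0.1753, 0.0507]
orientation: [0.001, 0.707, 0.707, 0.002]
ft_force: [0.3, -0.2, 0.5]
grip_width: 0.06
grip_force: 0.0
```

```bash
python3 - <<'E'
from h import *
s,i,I=look('pics/w13.png');print(s['t'],s['ee_pos'],s['orientation'],s['ft_force'])
b=blob(I,(0,150,40),(6,255,255),(200,100,450,400));print(b)
for q in b[:1]:
    x0,y0,w,h=q[2];xc=x0+w/2
    print(ray(i,(xc,y0),.024)[:2]-[0,.015],ray(i,(xc,y0+h),.05)[:2]+[0,.010])
E
```

```text
17.7 [0.44458799 0.17530938 0.05066897] [0.00099346 0.70710062 0.70711043 0.00160537] [ 0.25929644 -0.23687578  0.46828981]
[(np.int32(1336), array([316.1, 218.5]), array([296, 194,  42,  50]))]
[0.44161844 0.17523228] [0.44177808 0.17588749]
```

Emit:
play_rows(offset=[[0,-0.04,0.5],[0,0,0.5],[0,0,0.2],[0,0,0],[0,0,0]], twist=[[0,0,0],[0,0,0],[0,0,0],[0,0,0],[0,0,0]], claw=[60,60,60,60,40], grip_force=30)

```text
t: 18.25
ee_pos: [0.4416, 0.1751, -0.0105]
orientation: [0.0, 0.707, 0.707, 0.001]
ft_force: [0.8, 0.5, 0.5]
grip_width: 0.0471
grip_force: 0.0
```

Emit:
play_rows(offset=[[0,0,0],[0,0,0],[0,0,0],[0,0,0],[0,0,0]], twist=[[0,0,0],[0,0,0],[0,0,0],[0,0,0],[0,0,0]], claw=[25,12,12,12,12], grip_force=30)

```text
t: 18.75
ee_pos: [0.4422, 0.1753, -0.0099]
orientation: [0.001, 0.707, 0.707, 0.001]
ft_force: [-0.3, -0.5, 6.5]
grip_width: 0.0186
grip_force: 29.6
```

```bash
python3 st.py
```

```text
{'t': np.float64(18.75), 'ee_pos': array([ 0.4422,  0.1753, -0.0099]), 'ft_force': array([-0.3402, -0.5325,  6.4931]), 'torque': array([-0.0049,  0.1746, -0.0337]), 'grip_width': np.float64(0.0186)}
```

Emit:
play_rows(offset=[[0,0,-0.3],[0,0,-0.7],[0,0,-0.8],[0,0,-0.8],[0,0,-0.8]], twist=[[0,0,0],[0,0,0],[0,0,0],[0,0,0],[0,0,0]], claw=[12,12,12,12,12])

```text
t: 19.25
ee_pos: [0.4405, 0.1748, 0.1598]
orientation: [-0.0, 0.707, 0.707, -0.0]
ft_force: [0.9, -0.6, -0.6]
grip_width: 0.0186
grip_force: 29.7
```

Emit:
play_rows(offset=[[-0.24,0.7,0],[-0.24,0.7,0],[-0.24,0.7,0],[-0.24,0.7,0],[-0.24,0.68,0]], twist=[[0,0,0],[0,0,0],[0,0,0],[0,0,0],[0,0,0]], claw=[12,12,12,12,12])

```text
t: 19.75
ee_pos: [0.6161, 0.1143, 0.158]
orientation: [-0.0, 0.707, 0.707, -0.0]
ft_force: [-0.3, 0.2, 0.4]
grip_width: 0.0186
grip_force: 29.7
```

Emit:
play_rows(offset=[[0,0,0],[0,0,0],[0,0,0],[0,0,0]], twist=[[0,0,0],[0,0,0],[0,0,0],[0,0,0]], claw=[12,12,12,12])

```text
t: 20.15
ee_pos: [0.614, 0.1155, 0.1594]
orientation: [0.0, 0.707, 0.707, 0.0]
ft_force: [-0.3, 0.1, 0.3]
grip_width: 0.0188
grip_force: 29.8
```

```bash
python3 - <<'E'
from h import *
s,i,I=look('pics/w14.png');print(s['t'],s['ee_pos'],s['orientation'],s['ft_force'],s['grip_width'])
print('exp bore',[pix(i,[.6166,.1848,z]).round(1) for z in (.149,.151,.153)])
x,y=pix(i,[.6166,.1848,.151]).astype(int)
for t in(50,60,70):
  for b in dark(I,(x-45,max(0,y-45),x+45,y+45),t):print(t,b,ray(i,b[1],.151).round(4))
b=blob(I,(0,150,40),(6,255,255),(200,150,450,400));print(b)
for q in b[:1]:
    x0,y0,w,h=q[2];xc=x0+w/2;z=s['ee_pos'][2]
    print('plug-tcp',ray(i,(xc,y0),z+.034)[:2]-[0,.015]-s['ee_pos'][:2],ray(i,(xc,y0+h),z+.06)[:2]+[0,.010]-s['ee_pos'][:2])
E
```

```text
20.15 [0.61404847 0.11552924 0.15938585] [1.79714437e-04 7.06763706e-01 7.07449594e-01 3.22571667e-04] [-0.25423155  0.07155717  0.25629227] 0.018779052560174248
exp bore [array([326.1, 113. ]), array([326.2, 113.3]), array([326.2, 113.6])]
50 (np.int32(178), array([326.1, 107.2]), array([28, 27], dtype=int32)) [0.6166 0.1881 0.151 ]
60 (np.int32(360), array([326.1, 111. ]), array([29, 29], dtype=int32)) [0.6166 0.1861 0.151 ]
70 (np.int32(512), array([326.1, 111.2]), array([31, 32], dtype=int32)) [0.6166 0.186  0.151 ]
[(np.int32(2062), array([322.1, 267.8]), array([297, 231,  51,  74]))]
plug-tcp [0.00046415 0.00051126] [0.00044169 0.00127392]
```

Emit:
play_rows(offset=[[0.5,0.043,0],[0.5,0,0],[0.39,0,0],[0,0,0],[0,0,0]], twist=[[0,0,0],[0,0,0],[0,0,0],[0,0,0],[0,0,0]], claw=[12,12,12,12,12])

```text
t: 20.7
ee_pos: [0.6165, 0.1848, 0.1591]
orientation: [0.0, 0.707, 0.708, 0.0]
ft_force: [-0.6, 0.8, 0.3]
grip_width: 0.0187
grip_force: 29.8
```

Emit:
play_rows(offset=[[0,0,0.2],[0,0,0.2],[0,0,0],[0,0,0],[0,0,0]], twist=[[0,0,0],[0,0,0],[0,0,0],[0,0,0],[0,0,0]], claw=[12,12,12,12,12])

```text
t: 21.2
ee_pos: [0.617, 0.184, 0.1385]
orientation: [-0.0, 0.707, 0.707, -0.0]
ft_force: [0.3, 0.5, -0.6]
grip_width: 0.0187
grip_force: 29.8
```

```bash
python3 st.py
```

```text
{'t': np.float64(21.2), 'ee_pos': array([0.617 , 0.184 , 0.1385]), 'ft_force': array([ 0.3217,  0.4898, -0.5883]), 'torque': array([ 0.0232, -0.0085,  0.0005]), 'grip_width': np.float64(0.0187)}
```

Emit:
play_rows(offset=[[0.016,-0.012,0.05],[0,0,0.05],[0,0,0.05],[0,0,0],[0,0,0]], twist=[[0,0,0],[0,0,0],[0,0,0],[0,0,0],[0,0,0]], claw=[12,12,12,12,12])

```text
t: 21.7
ee_pos: [0.6163, 0.1852, 0.1308]
orientation: [-0.0, 0.707, 0.707, -0.0]
ft_force: [-0.6, 0.3, -0.5]
grip_width: 0.0185
grip_force: 29.8
```

Emit:
play_rows(offset=[[0,0,0.04],[0,0,0.04],[0,0,0],[0,0,0]], twist=[[0,0,0],[0,0,0],[0,0,0],[0,0,0]], claw=[12,12,12,12])

```text
t: 22.1
ee_pos: [0.6163, 0.1852, 0.1269]
orientation: [-0.0, 0.707, 0.707, -0.0]
ft_force: [-0.7, -0.2, -0.3]
grip_width: 0.0189
grip_force: 29.8
```

Emit:
play_rows(offset=[[0,0,0.04],[0,0,0.04],[0,0,0],[0,0,0]], twist=[[0,0,0],[0,0,0],[0,0,0],[0,0,0]], claw=[12,12,12,12])

```text
t: 22.5
ee_pos: [0.6163, 0.1852, 0.1228]
orientation: [-0.0, 0.707, 0.707, -0.0]
ft_force: [0.7, 0.4, -0.1]
grip_width: 0.0189
grip_force: 29.8
```

Emit:
play_rows(offset=[[0,0,0.03],[0,0,0],[0,0,0]], twist=[[0,0,0],[0,0,0],[0,0,0]], claw=[12,12,12])

```text
t: 22.8
ee_pos: [0.6163, 0.1852, 0.1215]
orientation: [-0.0, 0.707, 0.707, -0.0]
ft_force: [0.2, 0.8, -0.4]
grip_width: 0.0188
grip_force: 29.8
```

Emit:
play_rows(offset=[[0,0,0.03],[0,0,0],[0,0,0]], twist=[[0,0,0],[0,0,0],[0,0,0]], claw=[12,12,12])

```text
t: 23.1
ee_pos: [0.6166, 0.1852, 0.1204]
orientation: [0.0, 0.707, 0.707, 0.0]
ft_force: [-0.1, 0.2, 0.5]
grip_width: 0.0186
grip_force: 29.9
```

Emit:
play_rows(offset=[[0,0,0.03],[0,0,0],[0,0,0]], twist=[[0,0,0],[0,0,0],[0,0,0]], claw=[12,12,12])

```text
t: 23.4
ee_pos: [0.6167, 0.1853, 0.1192]
orientation: [0.0, 0.707, 0.707, 0.0]
ft_force: [-1.3, -0.1, 4.1]
grip_width: 0.0188
grip_force: 30.0
```

Contact builds at the expected height, 4.1 N at 0.119. I'll give it one light extra push and then release.

Emit:
play_rows(offset=[[0,0,0.02],[0,0,0],[0,0,0]], twist=[[0,0,0],[0,0,0],[0,0,0]], claw=[12,12,12])

```text
t: 23.7
ee_pos: [0.6167, 0.1853, 0.1183]
orientation: [0.0, 0.707, 0.707, 0.0]
ft_force: [-1.3, -0.2, 5.5]
grip_width: 0.0189
grip_force: 30.2
```

Emit:
play_rows(offset=[[0,0,0],[0,0,0],[0,0,0],[0,0,0],[0,0,0]], twist=[[0,0,0],[0,0,0],[0,0,0],[0,0,0],[0,0,0]], claw=[22,30,45,45,45])

```text
t: 24.2
ee_pos: [0.6162, 0.1852, 0.117]
orientation: [-0.0, 0.707, 0.707, -0.0]
ft_force: [0.3, -0.0, 0.1]
grip_width: 0.0451
grip_force: 0.0
```

Emit:
play_rows(offset=[[0,0,-0.2],[0,0,-0.6],[0,0,-0.8],[-0.5,0,0],[-0.5,0,0]], twist=[[0,0,0],[0,0,0],[0,0,0],[0,0,0],[0,0,0]], claw=[45,45,45,45,45])

```text
t: 24.7
ee_pos: [0.618, 0.1355, 0.2013]
orientation: [0.002, 0.706, 0.708, 0.002]
ft_force: [-0.1, 0.1, -0.4]
grip_width: 0.0451
grip_force: 0.0
```

Emit:
play_rows(offset=[[0,-0.4,0],[0,0,0],[0,0,0]], twist=[[0,0,0],[0,0,0],[0,0,0]], claw=[45,45,45])

```text
t: 25.0
ee_pos: [0.5968, 0.1353, 0.1985]
orientation: [0.001, 0.707, 0.707, 0.001]
ft_force: [0.4, -0.2, 0.1]
grip_width: 0.0451
grip_force: 0.0
```

```bash
python3 - <<'E'
from h import *
s,i,I=look('pics/w15.png');print(s['t'],s['ee_pos'])
A=optics.snapshot('scene')[150:310,220:380];B=optics.snapshot('side')[140:270,230:360];W=I[0:330,120:520]
C=np.zeros((600,800,3),np.uint8);C[:400,:400]=cv2.resize(A,(400,400),interpolation=2);C[:400,400:]=cv2.resize(B,(400,400),interpolation=2);C[400:,:242]=cv2.resize(W,(242,200))
cv2.imwrite('pics/final.png',C)
for b in blob(I,(0,150,40),(6,255,255),(100,0,560,330)):
    x0,y0,w,h=b[2];print(b,'grip width->',w, 'exp top',pix(i,[.6166,.185,.181]),'exp flange y edges',[pix(i,[.6166,.185+d,.155]).round(1) for d in(.015,-.015)],[pix(i,[.6166,.185+d,.181]).round(1) for d in(.01,-.01)])
E
```

```text
25.0 [0.59682811 0.13531302 0.19848307]
(np.int32(1019), array([350.3, 138.4]), array([330, 118,  41,  42])) grip width-> 41 exp top [353.62695458 144.95329263] exp flange y edges [array([350.7, 116.3]), array([349.5, 159.9])] [array([354.2, 128.4]), array([353.1, 160.9])]
```

View pics/final.png

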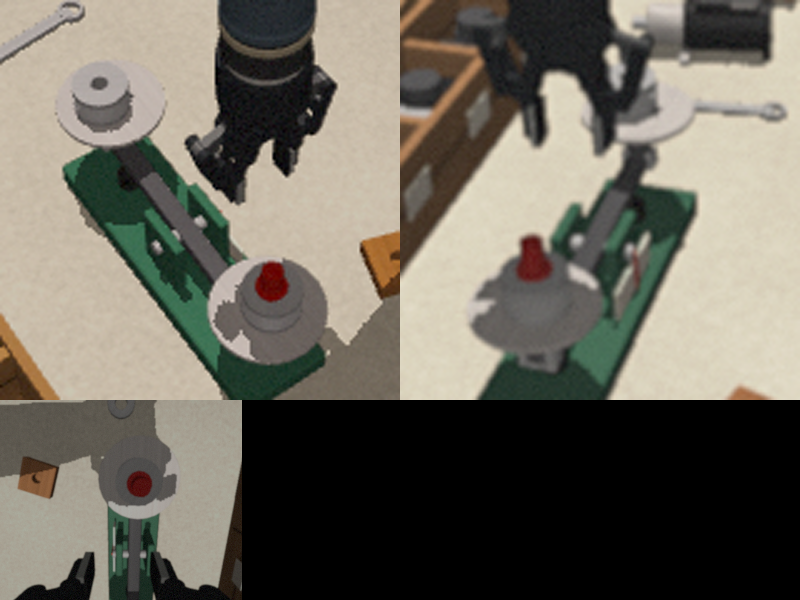

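The picture shows the red plug upright and home in the left pulley, with its flange spanning rows 118–160 against an expected 116–160. Both pulleys lie flat on their pans, the left one is down, and the gripper is clear. I'm handing it in.

```bash
python3 -c "
from plant import bot
print(bot.close_job())"
```

```text
the job is handed in; nothing more can be done
None
```

The job is handed in: both pulleys sit on their pans with the spigots in their bores, the left one proved heavier, and the red plug is home in it, after about 25 s on the robot's clock (no verdict was returned).

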